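# Strip the felt polishing wheel from its storage bar

### The job

Two small bench stands each carry a polishing wheel on a horizontal bar behind a square stop collar. At the stand with the thick plain felt wheel (not the thin black brush wheel), slide the stop collar off the free end of the bar and put it in the open metal tray; then slide the felt wheel off the same bar and put it in the tray too. Let go of both so that they rest in the tray.

Things in the scene. Friction and masses are not known exactly. Their poses are not given: they have to be found in the camera images.
- collar_center (a point): Centre of the stop collar to take off: a dark steel block, 30 x 30 mm square, 24 mm long along the bar (its own x axis), with a 20 mm bore. It hangs loosely on the bar (its centre about 4 mm below the bar's axis), sides upright, and slides freely; it sits between the wheel and the bar's free end, 20 mm or more of bare bar away from the wheel. About 80 g.
- wheel_center (a point): Centre of the felt wheel: an off-white hard plain disc, 50 mm in diameter, 24 mm thick along the bar (its own x axis), bore 21 mm. It hangs loosely (centre 4 to 5 mm below the bar's axis) behind the collar and slides freely. About 50 g. A second, like stand carries a like collar and a brush wheel (58 mm in diameter, thin black bristles on a wooden hub): not part of the job.
- bar_tip (a point): Centre of the free end of the level, fixed steel bar, on its axis, 100 mm above the worktop; bar 12 mm in diameter, 122 mm of it free. This point's x axis runs along the bar from the free end to the upright (parts slide off towards -x), z is up. The stand is fixed: base plate 160 x 60 x 12 mm under the bar; upright 34 mm wide, 115 mm high, beginning 128 mm from the free end.
- tray: Open aluminium tray, 170 mm along its x, 160 mm along its y, 25 mm high, walls and floor 4 mm thick, fixed to the worktop. Its origin is the centre of its underside, on the worktop.
Mind the look-alikes: they are no part of the job. There is more than one size of the part that bears wheel_center; the job needs the middle-sized.

How it is judged (in metres and radians):
On the way, in this order (a step that is already met when the one before it is completed fails the run):
1. the stop collar is in the tray while the felt wheel is still on its bar (x of collar_center in the frame of tray between -0.08 and 0.08 m and y of collar_center in the frame of tray between -0.075 and 0.075 m and z of collar_center in the frame of tray below 0.05 m and x of wheel_center in the frame of bar_tip above 0 m and distance between wheel_center and bar_tip below 0.13 m), for 0.2 s.
2. the felt wheel is in the tray (x of wheel_center in the frame of tray between -0.08 and 0.08 m and y of wheel_center in the frame of tray between -0.075 and 0.075 m and z of wheel_center in the frame of tray below 0.06 m), for 0.2 s.
At the end, for the whole second after the job is handed in: The stop collar and the felt wheel both rest in the tray: centres inside its walls (within 80 mm of its middle along its x and 75 mm along its y), the collar's centre less than 50 mm and the wheel's less than 60 mm above the worktop, neither moving faster than 50 mm/s (all of step 2 and x of collar_center in the frame of tray between -0.08 and 0.08 m and y of collar_center in the frame of tray between -0.075 and 0.075 m and z of collar_center in the frame of tray below 0.05 m and linear speed of each of collar, felt_wheel below 0.05 m/s); the robot touches nothing.
It also fails if it takes over 72 s, if anything falls off the work surface, if the arm or the gripper's body presses on something with over 40 N, if the wrist force passes 120 N, or if a joint passes its speed limit or range.

### The arm

A 6-joint arm with a two-finger parallel gripper is mounted at the origin on a cart in front of the work surface, level with it; the furniture and walls round the work are solid. World frame = base frame: x ahead of the robot, y to its left, z up, the work surface at z = 0. Lengths are in mm, angles in degrees, forces in N, time in s.
With the tool pointing down it reaches from about 300 to 850 mm from the base axis. Payload 4.2 kg.
Tool frame: the origin (TCP) lies between the finger pads; the fingertips stand 11 mm ahead of it and the grasp point (between the pads) lies 8 mm behind it (env.tips_ahead is the distance from the TCP to the fingertips, in mm); z points along the fingers, y is the line along which they close (so a half turn about z gives the same grasp; the last joint's range is limited). The gripper opens to 91 mm and grips with 3 to 60 N. Pads are 32 mm wide; open, the fingers measure 118 mm over their backs; the gripper's body (76 mm by 178 mm) begins 60 mm behind the grasp point.
Start: joints at [-72.938, 18.312, 89.639, -0, 72.044, -1.146], TCP at [179.678, -546.222, 224.976] pointing down, gripper open.
Joint ranges: [-177.97, 177.97], [-48.28, 115.42], [12.27, 149.76], [-77.06, 257.06], [2.81, 150.46], [-146.56, 146.56]. Speed limits (degrees/s): [147.25, 147.25, 180, 180, 180, 180].

### API

Orientations are given as [roll, pitch, yaw] about the fixed x, y, z axes, in that order (R = Rz(yaw) Ry(pitch) Rx(roll)).
In Python, from workcell import env, cams gives the robot as it stands.
- The arm moves only by the tool step_arm, never from a script. Its arguments are lists of equal length, an entry for each row: "linear": the shift along the tool's x, y, z in units of 30 cm (1.0 is 30 cm), a list of three; "turn": the turn about the tool's z in units of 360 degrees (1.0 is 360 degrees). In form: {"linear": [[tx, ty, tz], ...], "turn": [turn, ...]}. A call has 1 to 20 rows; each row is the pose to reach, as a shift and turn from the pose commanded when the call began, along the tool's axes at that moment, turning the shorter way round; what a row does not reach only later rows make up. A row lasts 1/8 s, in which the tool goes at most 62.5 mm and 10.7 degrees, less where a joint would pass 70% of its speed; a pose out of reach is approached as far as the arm can. A call with a number of a shift or a turn outside -1 to 1 is refused whole. A call with a gripper value outside its range is refused whole. "fingers" is the closure, from -1 (fully open) to 1 (shut), so that 0 is half open, set as the call begins (left out, the last holds). The fingers move at their own pace and stop on an object; "force" is the grip in N (left out, the last holds). Time passes only in rows, so rows that repeat a pose let the fingers close. It gives the time, the measured TCP pose, the force, the opening and the grip force at its end, in the units of the state.
- env.state(): the state, without advancing time (a new reading comes with each control period).
- cams.grab_frame(name): name is "scene" or "top"; returns a dict with "color" (400x640x3 uint8, blue, green, red), "fx", "fy", "cx", "cy" (pixels), "extrinsics" (4x4, takes a point from camera to world coordinates). Camera axes: x right, y down, z forward; pixel columns grow to the right and rows downward; lengths in mm; the calibration is good to about 2 mm. A picture is of the moment at which its call begins. There is no depth.
- env.job_done(): hands the job in; it is judged then, once.
The state is a dict: "time_s": time; "qpos": joint angles; "qvel": joint speeds; "effort": joint torques, N m; "ee_pos": TCP position; "ee_rot": TCP orientation; "force": force on the tool from outside, world axes, zero at the start; "torque": the same for the moment, N m; "gripper_width": finger opening in mm; "gripper_force": force on a finger pad.
Only numpy, scipy, OpenCV 4.12 (cv2) and the standard library are available. Lean on these libraries where they do the work, as an engineer would, in place of code of your own. Each camera call takes 0.05 s, during which the arm holds its last target. There are 200 camera calls.

## Working session

There is one attempt and no reset: what is moved stays moved. The work goes in short steps, Python scripts to look and compute and a tool call to move; the robot and the scene stay as the last step left them, time stands still between calls to the robot, and variables do not carry over. Pictures are saved under pics/ and viewed, at most 10 in all, crops included, and the job is handed in when it is done.

Besides the shell and the picture viewer there is one more tool, called after "Request:" by a JSON object that holds its "op" and its "data", one argument or row to a line. step_arm: Moves the arm, as the interface text tells. Its arguments: {"type":"object","properties":{"linear":{"type":"array"},"turn":{"type":"array"},"fingers":{"type":"number"},"force":{"type":"number"}},"required":["linear","turn"]}

```bash
mkdir -p pics; ls
python3 - <<'E'
from workcell import env, cams
import cv2, numpy as np
print(env.state())
for n in ("scene","top"):
    f=cams.grab_frame(n); cv2.imwrite(f"pics/{n}0.png",f["color"])
    print(n,f["fx"],f["fy"],f["cx"],f["cy"],np.round(f["extrinsics"],4).tolist())
E
```

```text
pics
{'time_s': 0.0, 'qpos': array([-7.29370858e+01,  1.83508144e+01,  8.97077228e+01,  8.04990658e-04,
        7.20414354e+01, -1.14586459e+00]), 'qvel': array([-0.11699758,  0.00683141,  0.10938754,  0.01167081,  0.00838242,
       -0.003907  ]), 'effort': array([-5.51196244e-04, -4.12463880e+01, -2.31978089e+01,  7.25805270e-02,
        4.56652581e-02, -1.57683462e-04]), 'ee_pos': array([ 179.53917464, -545.74059921,  224.1196122 ]), 'ee_rot': array([-1.79900063e+02, -2.76441356e-03,  1.82085275e+01]), 'force': array([ 0.45381037, -0.10896606, -0.62211852]), 'torque': array([ 0.09431535, -0.00944153, -0.01280592]), 'gripper_force': 0.0, 'gripper_width': 91.03600141808708}
scene 401.6660863094735 401.6660863094735 327.7150511065765 199.67834344946044 [[0.4842, -0.3749, 0.7906, -284.4416], [-0.8748, -0.1902, 0.4456, -436.6903], [-0.0167, -0.9074, -0.42, 483.8031], [0.0, 0.0, 0.0, 1.0]]
top 395.25662613095625 395.25662613095625 320.23077365651284 201.27497133324425 [[0.003, -0.9871, 0.1598, 277.934], [-1.0, -0.0016, 0.0093, 3.5751], [-0.0089, -0.1598, -0.9871, 1171.6638], [0.0, 0.0, 0.0, 1.0]]
```

View pics/scene0.png

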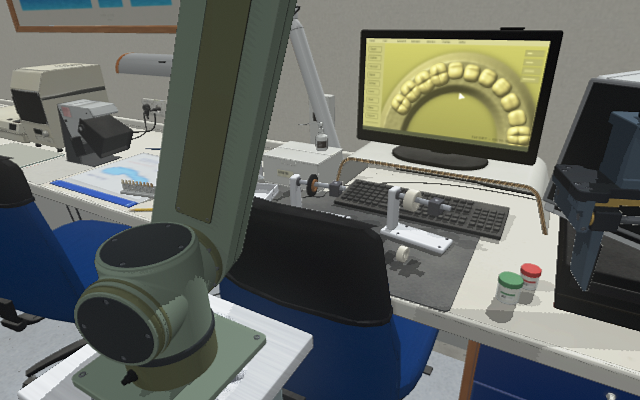

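View pics/top0.png

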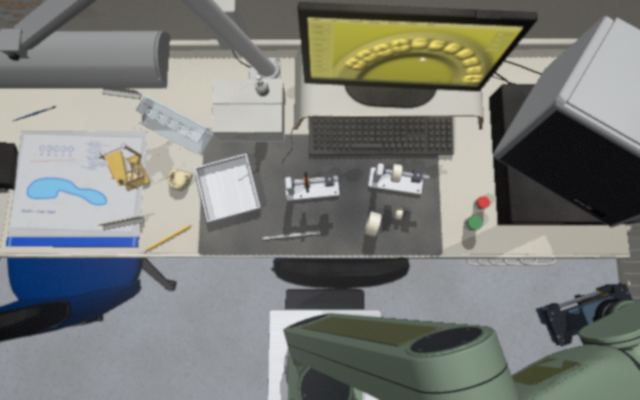

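The scene view shows the brush stand near (312,188), with its black wheel. The felt stand is near (415,210), with its wheel at (411,200) and collar at (432,205). In the top view the felt stand is at (397,178), the brush stand at (312,187) and the tray at (228,188). Two loose off-white wheels lie at (373,223) and (398,214). The wheel on the bar at the right-hand stand fits the task, and I'll check this in an enlarged crop.

Run:
```python
import cv2, numpy as np
t=cv2.imread("pics/top0.png"); s=cv2.imread("pics/scene0.png")
a=cv2.resize(t[145:245,355:455],None,fx=4,fy=4,interpolation=cv2.INTER_CUBIC)
b=cv2.resize(s[170:270,370:470],None,fx=4,fy=4,interpolation=cv2.INTER_CUBIC)
cv2.imwrite("pics/crop1.png",np.hstack([a,b]))
```

```text
(no output)
```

View pics/crop1.png

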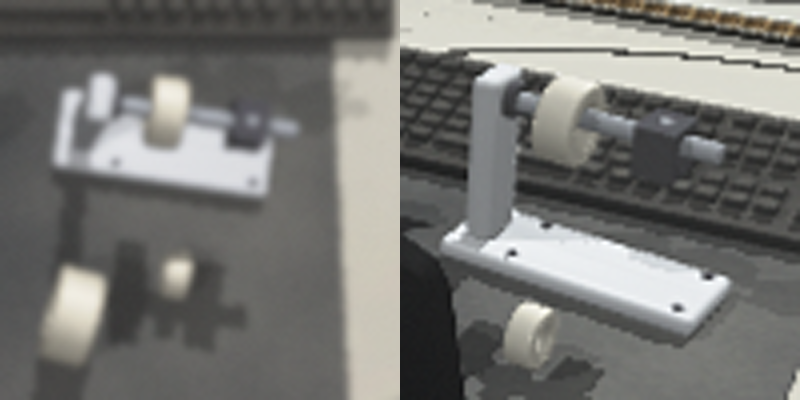

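The crop confirms it. On the desk lie a large and a small loose wheel, and the middle-sized one is on the bar of the right-hand stand. That bar's free end points right (world -y), with the dark collar near the tip. Next I'll compute positions.

```bash
cat > h.py <<'E'
from workcell import env, cams
import cv2, numpy as np
def ray(f,p):
    E=np.array(f["extrinsics"]); d=E[:3,:3]@[(p[0]-f["cx"])/f["fx"],(p[1]-f["cy"])/f["fy"],1.]
    return E[:3,3],d/np.linalg.norm(d)
def onz(f,p,z):
    o,d=ray(f,p); return o+d*(z-o[2])/d[2]
def tri(f,p,g,q):
    o,d=ray(f,p); a,e=ray(g,q)
    s=np.linalg.lstsq(np.c_[d,-e],a-o,rcond=None)[0]
    P,Q=o+s[0]*d,a+s[1]*e; return (P+Q)/2,np.linalg.norm(P-Q)
def proj(f,P):
    E=np.linalg.inv(np.array(f["extrinsics"])); c=E[:3,:3]@P+E[:3,3]
    return np.round([c[0]/c[2]*f["fx"]+f["cx"],c[1]/c[2]*f["fy"]+f["cy"]],1)
E
python3 - <<'E'
from h import *
np.set_printoptions(precision=1,suppress=True)
t=cams.grab_frame("top"); s=cams.grab_frame("scene")
ct=lambda x,y:((x+.5)/4-.5+355,(y+.5)/4-.5+145)
cs=lambda x,y:((x+.5)/4-.5+370,(y+.5)/4-.5+170)
print("tip",tri(t,ct(297,128),s,cs(721,152) if 0 else cs(321,152)))
print("tip plane",onz(t,ct(297,128),100),onz(s,cs(321,152),100))
print("root plane",onz(t,ct(126,103),100),onz(s,cs(124,100),100))
# light masks in top: base plate + tray
im=t["color"]
g=im.min(2)
for nm,(x0,x1,y0,y1),z in (("tray",(185,270,145,230),25),("base",(362,428,160,198),12)):
    m=np.zeros_like(g); m[y0:y1,x0:x1]=(g[y0:y1,x0:x1]>135)*255
    m=cv2.morphologyEx(m,cv2.MORPH_CLOSE,np.ones((5,5)))
    c=max(cv2.findContours(m,0,2)[0],key=cv2.contourArea)
    b=cv2.boxPoints(cv2.minAreaRect(c)); print(nm,b.tolist())
    W=np.array([onz(t,p,z) for p in b]); print(W, W.mean(0), np.linalg.norm(W-np.roll(W,1,0),axis=1))
E
```

```text
tip (array([ 520.4, -285.6,  101. ]), np.float64(2.0418758857234676))
tip plane [ 521.  -286.9  100. ] [ 521.6 -284.4  100. ]
root plane [ 538.6 -169.1  100. ] [ 539. -167.  100.]
tray [[185.0, 145.0], [259.0, 145.0], [259.0, 229.0], [185.0, 229.0]]
[[634.9 423.   25. ]
 [635.  199.3  25. ]
 [381.5 192.3  25. ]
 [381.1 408.3  25. ]] [508.1 305.7  25. ] [254.3 223.6 253.6 216. ]
base [[367.3496398925781, 186.00245666503906], [371.2738342285156, 159.84107971191406], [425.1613464355469, 167.92420959472656], [421.2371520996094, 194.08558654785156]]
[[ 512.1 -126.2   12. ]
 [ 592.7 -139.3   12. ]
 [ 567.7 -300.7   12. ]
 [ 487.8 -285.9   12. ]] [ 540.1 -213.    12. ] [161.6  81.6 163.3  81.3]
```

Run:
```python
from h import *
np.set_printoptions(precision=1,suppress=True)
t=cams.grab_frame("top"); s=cams.grab_frame("scene")
ct=lambda x,y:((x+.5)/4-.5+355,(y+.5)/4-.5+145)
cs=lambda x,y:((x+.5)/4-.5+370,(y+.5)/4-.5+170)
tip=np.array([521,-285.7,100]); u=np.array([.148,.989,0]); v=np.array([.989,-.148,0])
def onv(f,p,off):   # vertical plane parallel to the bar, offset along v
    o,d=ray(f,p); return o+d*((tip+off*v-o)@v)/(d@v)
def rep(n,P): print(n,P,"along",(P-tip)@u,"across",(P-tip)@v)
rep("collar top",onz(t,ct(252,120),111)); rep("collar scene face",onv(s,cs(253,148),-15))
rep("wheel top",onz(t,ct(172,108),120)); rep("wheel scene end face",onv(s,cs(185,122),0))
W=np.array([onz(t,p,25) for p in [(196,165),(246,153),(261,210),(209,223)]])
print("tray",W,W.mean(0),np.linalg.norm(W-np.roll(W,1,0),axis=1))
cv2.imwrite("pics/crop2.png",np.hstack([cv2.resize(t["color"][90:240,180:280],None,fx=4,fy=4),cv2.resize(s["color"][140:290,250:350],None,fx=4,fy=4)]))
```

```text
collar top [ 524.1 -253.3  111. ] along 32.45099074637324 across -1.7399063681375397
collar scene face [ 511.1 -250.4   99.4] along 33.463051574897065 across -15.000375000000146
wheel top [ 530.3 -197.1  120. ] along 88.98564622566167 across -3.902620180946408
wheel scene end face [ 533.  -205.6   96.5] along 80.97589635824907 across -1.276235241352369e-13
tray [[572.9 386.4  25. ]
 [610.1 237.7  25. ]
 [437.3 188.   25. ]
 [398.8 339.   25. ]] [504.8 287.8  25. ] [180.5 153.2 179.7 155.9]
```

View pics/crop2.png

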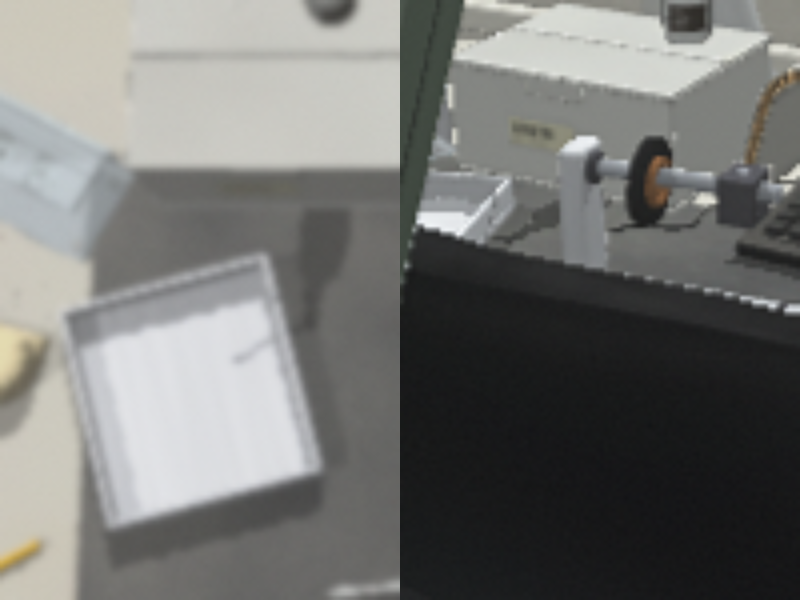

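The crop shows the tray rim corners at (196,168), (246,154), (260,207) and (207,222), so its centre is about (503,287) with the long axis about 16° from world x. The low white box behind it leaves clearance. The tip, collar and wheel measurements from the two views agree to a few mm. Now I'll move above the collar.

Request:
{"op": "step_arm", "data": {
  "linear": [
    [0.1, -0.04, 0],
    [0.25, -0.1, 0],
    [0.42, -0.17, 0],
    [0.58, -0.235, 0],
    [0.68, -0.275, 0],
    [0.7, -0.285, 0],
    [0.7, -0.285, 0],
    [0.7, -0.285, 0],
    [0.7, -0.285, 0]
  ],
  "turn": [-0.02, -0.045, -0.07, -0.1, -0.13, -0.155, -0.176, -0.176, -0.176],
  "fingers": -1,
  "force": 15
}}

```text
time_s: 1.42
ee_pos: [352.3, -399.5, 225.0]
ee_rot: [180.0, 0.0, 81.4]
force: [-0.6, 0.0, 0.4]
gripper_width: 91.0
gripper_force: 0.0
```

Request:
{"op": "step_arm", "data": {
  "linear": [
    [0.07, 0.06, 0],
    [0.2, 0.17, 0],
    [0.35, 0.3, 0],
    [0.48, 0.42, 0],
    [0.55, 0.48, 0],
    [0.568, 0.496, 0.1],
    [0.568, 0.496, 0.2],
    [0.568, 0.496, 0.25],
    [0.568, 0.496, 0.25]
  ],
  "turn": [0, 0, 0, 0, 0, 0, 0, 0, 0]
}}

```text
time_s: 2.55
ee_pos: [524.1, -252.7, 149.2]
ee_rot: [-179.9, -0.0, 81.5]
force: [-0.8, 0.1, 0.0]
gripper_width: 91.3
gripper_force: 0.0
```

Run:
```python
from h import *
t=cams.grab_frame("top"); s=cams.grab_frame("scene")
a=cv2.resize(t["color"][145:245,355:455],None,fx=4,fy=4,interpolation=cv2.INTER_CUBIC)
b=cv2.resize(s["color"][150:250,370:470],None,fx=4,fy=4,interpolation=cv2.INTER_CUBIC)
cv2.imwrite("pics/crop3.png",np.hstack([a,b])); print(env.state()["ee_pos"])
```

```text
[ 525.15146537 -253.25685191  150.96890331]
```

View pics/crop3.png

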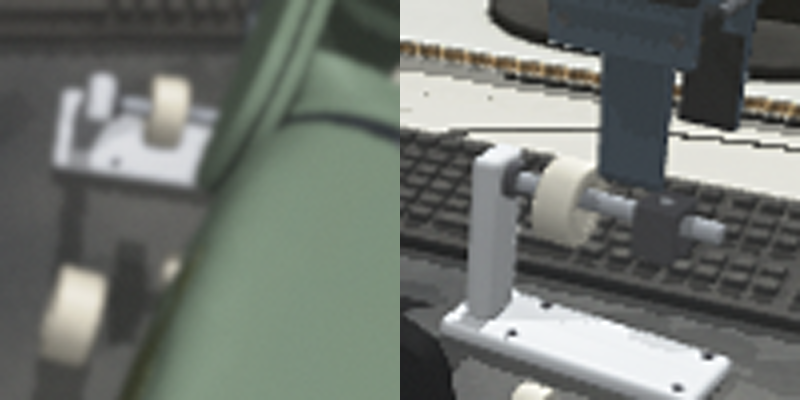

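The view shows the fingers straddling the collar, with the near finger at (635,120) and the far one at (712,90). The collar's top dot at (670,202) sits between and below them. Now I'll descend and grip.

Request:
{"op": "step_arm", "data": {
  "linear": [
    [0, 0, 0.05],
    [0, 0, 0.1],
    [0, 0, 0.15],
    [0, 0, 0.19],
    [0, 0, 0.207],
    [0, 0, 0.207]
  ],
  "turn": [0, 0, 0, 0, 0, 0]
}}

```text
time_s: 3.4
ee_pos: [524.6, -252.6, 87.5]
ee_rot: [-180.0, -0.0, 81.6]
force: [-0.5, -0.7, 1.1]
gripper_width: 91.2
gripper_force: 0.0
```

Request:
{"op": "step_arm", "data": {
  "linear": [
    [0, 0, 0],
    [0, 0, 0],
    [0, 0, 0],
    [0, 0, 0],
    [0, 0, 0],
    [0, 0, 0],
    [0, 0, 0],
    [0, 0, 0],
    [0, 0, 0],
    [0, 0, 0]
  ],
  "turn": [0, 0, 0, 0, 0, 0, 0, 0, 0, 0],
  "fingers": 1,
  "force": 15
}}

```text
time_s: 4.65
ee_pos: [524.3, -252.6, 87.8]
ee_rot: [-180.0, -0.0, 81.6]
force: [-2.1, 0.8, 1.1]
gripper_width: 29.7
gripper_force: 15.0
```

Request:
{"op": "step_arm", "data": {
  "linear": [
    [0, 0, -0.007],
    [0, 0, -0.013],
    [-0.01, 0, -0.013],
    [-0.025, 0, -0.013],
    [-0.045, 0, -0.013],
    [-0.07, 0, -0.013],
    [-0.1, 0, -0.013],
    [-0.13, 0, -0.013],
    [-0.16, 0, -0.013],
    [-0.19, 0, -0.013],
    [-0.21, 0, -0.013],
    [-0.22, 0, -0.013],
    [-0.22, 0, -0.013]
  ],
  "turn": [0, 0, 0, 0, 0, 0, 0, 0, 0, 0, 0, 0, 0]
}}

```text
time_s: 6.28
ee_pos: [514.9, -318.0, 91.7]
ee_rot: [-180.0, -0.0, 81.6]
force: [0.6, 0.1, -1.2]
gripper_width: 30.1
gripper_force: 15.0
```

Run:
```python
from h import *
s=cams.grab_frame("scene")
cv2.imwrite("pics/crop4.png",cv2.resize(s["color"][150:250,370:520],None,fx=4,fy=4,interpolation=cv2.INTER_CUBIC)); print(env.state()["force"])
```

```text
[ 0.20867142 -0.69283385 -0.39852384]
```

View pics/crop4.png

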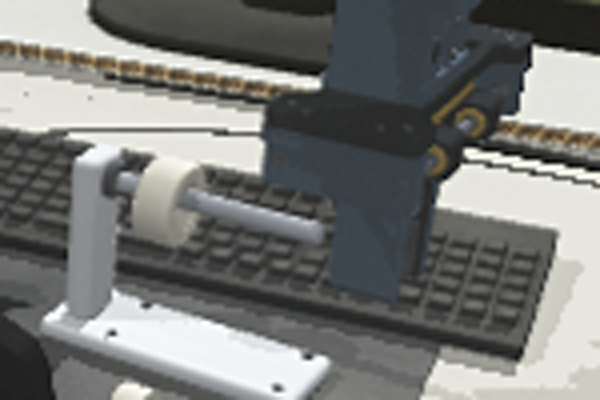

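The collar is held clear of the bar: the tip is free at (322,232) and the hand is beyond it at (370,240). I'll lift it and carry it to the tray.

Request:
{"op": "step_arm", "data": {
  "linear": [
    [0, 0, -0.05],
    [0, 0, -0.15],
    [0, 0, -0.27],
    [0, 0, -0.37],
    [0, 0, -0.43],
    [0.03, -0.006, -0.433],
    [0.1, -0.02, -0.433],
    [0.2, -0.037, -0.433],
    [0.32, -0.06, -0.433],
    [0.45, -0.083, -0.433],
    [0.58, -0.107, -0.433],
    [0.71, -0.132, -0.433],
    [0.83, -0.154, -0.433],
    [0.95, -0.176, -0.433]
  ],
  "turn": [0, 0, 0, 0, 0, 0, 0, 0, 0, 0, 0, 0, 0, 0]
}}

```text
time_s: 8.07
ee_pos: [502.8, -25.7, 220.6]
ee_rot: [-179.9, -0.0, 81.6]
force: [1.3, -0.2, -1.1]
gripper_width: 30.0
gripper_force: 15.0
```

Request:
{"op": "step_arm", "data": {
  "linear": [
    [0.12, -0.022, 0],
    [0.24, -0.044, 0],
    [0.36, -0.067, 0],
    [0.48, -0.09, 0],
    [0.6, -0.11, 0],
    [0.72, -0.133, 0],
    [0.82, -0.152, 0],
    [0.89, -0.165, 0],
    [0.93, -0.172, 0],
    [0.95, -0.176, 0],
    [0.95, -0.176, 0]
  ],
  "turn": [0, 0, 0, 0, 0, 0, 0, 0, 0, 0, 0]
}}

```text
time_s: 9.45
ee_pos: [494.0, 261.1, 221.5]
ee_rot: [-180.0, 0.0, 81.6]
force: [0.4, -0.3, -1.4]
gripper_width: 30.1
gripper_force: 15.0
```

Request:
{"op": "step_arm", "data": {
  "linear": [
    [0.05, -0.01, 0],
    [0.12, -0.02, 0],
    [0.197, -0.033, 0.05],
    [0.197, -0.033, 0.17],
    [0.197, -0.033, 0.3],
    [0.197, -0.033, 0.42],
    [0.197, -0.033, 0.52],
    [0.197, -0.033, 0.6],
    [0.197, -0.033, 0.65],
    [0.197, -0.033, 0.667],
    [0.197, -0.033, 0.667],
    [0.197, -0.033, 0.667]
  ],
  "turn": [-0.02, -0.045, -0.068, -0.068, -0.068, -0.068, -0.068, -0.068, -0.068, -0.068, -0.068, -0.068]
}}

```text
time_s: 10.95
ee_pos: [493.6, 321.6, 22.5]
ee_rot: [179.9, -0.0, 106.0]
force: [0.0, -1.1, -1.3]
gripper_width: 30.1
gripper_force: 15.0
```

Run:
```python
from h import *
t=cams.grab_frame("top");s=cams.grab_frame("scene")
a=cv2.resize(t["color"][120:240,170:270],None,fx=4,fy=4,interpolation=cv2.INTER_CUBIC)
b=cv2.resize(s["color"][120:240,240:340],None,fx=4,fy=4,interpolation=cv2.INTER_CUBIC)
cv2.imwrite("pics/crop5.png",np.hstack([a,b])); print(env.state()["force"])
```

```text
[ 0.28083232  0.39849074 -0.63771018]
```

View pics/crop5.png

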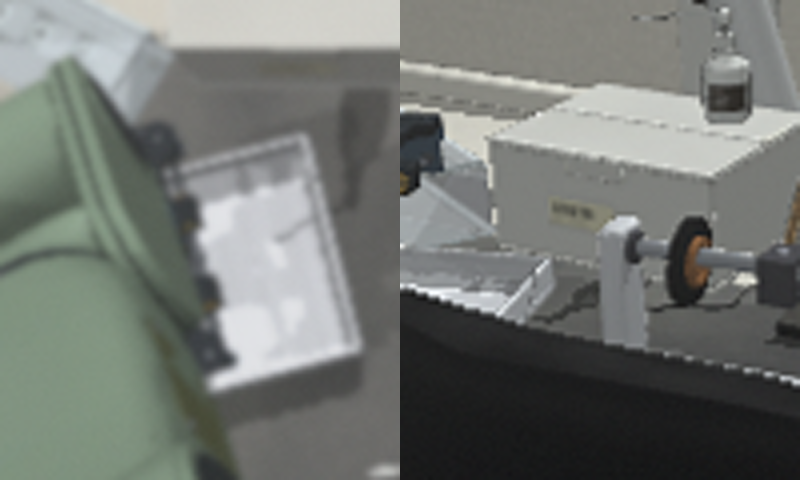

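The hand is over the left half of the tray, with the right half free around (270,270) in the crop. No contact force shows, so I'll release.

Request:
{"op": "step_arm", "data": {
  "linear": [
    [0, 0, 0],
    [0, 0, 0],
    [0, 0, 0],
    [0, 0, 0],
    [0, 0, 0]
  ],
  "turn": [0, 0, 0, 0, 0],
  "fingers": -0.1
}}

```text
time_s: 11.68
ee_pos: [492.9, 321.3, 21.5]
ee_rot: [-180.0, 0.0, 106.0]
force: [-0.2, 0.3, -0.1]
gripper_width: 50.5
gripper_force: 0.0
```

Request:
{"op": "step_arm", "data": {
  "linear": [
    [0, 0, -0.05],
    [0, 0, -0.15],
    [0, 0, -0.28],
    [0, 0, -0.42],
    [0, 0, -0.56],
    [0, 0, -0.65],
    [0, 0, -0.667],
    [0, 0, -0.667]
  ],
  "turn": [0, 0, 0, 0, 0, 0, 0, 0]
}}

```text
time_s: 12.68
ee_pos: [492.6, 321.1, 221.4]
ee_rot: [-180.0, 0.0, 106.0]
force: [-0.2, 0.0, -0.8]
gripper_width: 50.2
gripper_force: 0.0
```

Request:
{"op": "step_arm", "data": {
  "linear": [
    [-0.05, -0.01, 0],
    [-0.15, -0.03, 0],
    [-0.3, -0.06, 0],
    [-0.46, -0.093, 0],
    [-0.62, -0.126, 0],
    [-0.78, -0.158, 0],
    [-0.9, -0.183, 0],
    [-0.9, -0.183, 0]
  ],
  "turn": [0.01, 0.03, 0.05, 0.068, 0.068, 0.068, 0.068, 0.068],
  "fingers": -1
}}

```text
time_s: 13.68
ee_pos: [514.0, 44.6, 220.0]
ee_rot: [-179.8, 0.1, 81.4]
force: [-0.6, -0.3, 0.2]
gripper_width: 91.0
gripper_force: 0.0
```

Request:
{"op": "step_arm", "data": {
  "linear": [
    [-0.1, 0.023, 0],
    [-0.25, 0.058, 0],
    [-0.4, 0.093, 0],
    [-0.55, 0.128, 0],
    [-0.68, 0.158, 0],
    [-0.76, 0.177, 0.05],
    [-0.79, 0.184, 0.15],
    [-0.79, 0.184, 0.22],
    [-0.79, 0.184, 0.24],
    [-0.79, 0.184, 0.24]
  ],
  "turn": [0, 0, 0, 0, 0, 0, 0, 0, 0, 0]
}}

```text
time_s: 14.92
ee_pos: [534.7, -195.1, 149.2]
ee_rot: [-179.9, -0.0, 81.6]
force: [-0.1, 0.3, 0.0]
gripper_width: 91.1
gripper_force: 0.0
```

Run:
```python
from h import *
t=cams.grab_frame("top");s=cams.grab_frame("scene")
a=cv2.resize(t["color"][130:230,170:270],None,fx=4,fy=4,interpolation=cv2.INTER_CUBIC)
b=cv2.resize(s["color"][150:250,370:470],None,fx=4,fy=4,interpolation=cv2.INTER_CUBIC)
for d in (-16,16):  # inner pad edges of near finger, at its back
    P=np.array([534.2,-195.7,139.])+d*np.array([.148,.989,0])-59*np.array([.989,-.148,0])
    print((proj(s,P)-[370,150])*4+[400,0])
cv2.imwrite("pics/crop6.png",np.hstack([a,b])); print(env.state()["ee_pos"])
```

```text
[549.2 168.8]
[495.6 155.2]
[ 535.30351087 -195.59593979  150.35645367]
```

View pics/crop6.png

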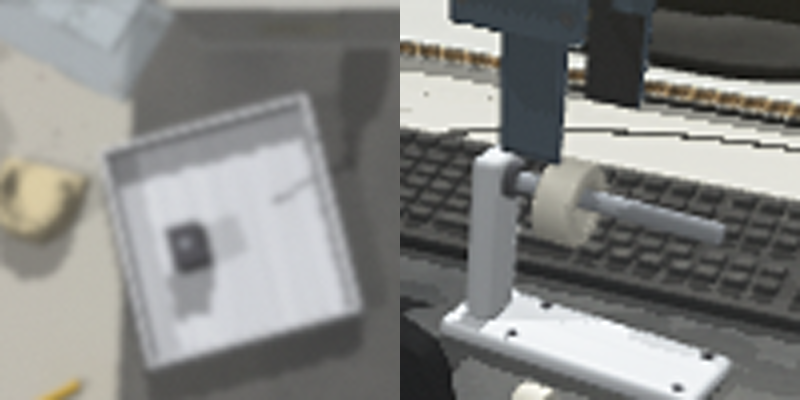

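The collar rests in the tray at crop (190,247). The hand is above the wheel, with the near finger at (530,110) and the wheel rim from x = 533 to about 570. I'll check the along-bar offset numerically.

Run:
```python
from h import *
s=cams.grab_frame("scene")
tip=np.array([521,-285.7,95.5]); u=np.array([.148,.989,0]); v=np.array([.989,-.148,0])
c=lambda P:((proj(s,P)-[370,150])*4+[400,0])
print("tip",c(tip+[0,0,4.5]))
for a in (87,91,95):
    th=np.linspace(0,2*np.pi,60); 
    O=np.array([c(tip+(a+d)*u+25*(np.cos(q)*v+np.array([0,0,np.sin(q)]))) for q in th for d in(-12,12)])
    print(a,O.min(0),O.max(0))
```

```text
tip [721.6 231.2]
87 [534. 152.] [612.8 247.2]
91 [527.6 150.4] [606.4 245.6]
95 [521.2 148.8] [600.  243.6]
```

Request:
{"op": "step_arm", "data": {
  "linear": [
    [-0.007, 0, 0.05],
    [-0.007, 0, 0.1],
    [-0.007, 0, 0.15],
    [-0.007, 0, 0.19],
    [-0.007, 0, 0.208],
    [-0.007, 0, 0.208]
  ],
  "turn": [0, 0, 0, 0, 0, 0]
}}

```text
time_s: 15.82
ee_pos: [534.3, -197.9, 86.8]
ee_rot: [-180.0, -0.0, 81.6]
force: [-0.3, 0.6, -0.2]
gripper_width: 91.2
gripper_force: 0.0
```

Request:
{"op": "step_arm", "data": {
  "linear": [
    [0, 0, 0],
    [0, 0, 0],
    [0, 0, 0],
    [0, 0, 0],
    [0, 0, 0],
    [0, 0, 0],
    [0, 0, 0],
    [0, 0, 0]
  ],
  "turn": [0, 0, 0, 0, 0, 0, 0, 0],
  "fingers": 1,
  "force": 15
}}

```text
time_s: 16.82
ee_pos: [534.2, -197.9, 87.3]
ee_rot: [-180.0, 0.0, 81.6]
force: [-0.5, -0.5, 1.8]
gripper_width: 45.7
gripper_force: 15.0
```

Request:
{"op": "step_arm", "data": {
  "linear": [
    [0, 0, 0],
    [0, 0, 0]
  ],
  "turn": [0, 0]
}}

```text
time_s: 17.08
ee_pos: [534.2, -197.9, 87.2]
ee_rot: [-180.0, 0.0, 81.6]
force: [-1.1, -0.4, 1.6]
gripper_width: 46.5
gripper_force: 15.0
```

Run:
```python
from h import *
s=cams.grab_frame("scene")
cv2.imwrite("pics/crop7.png",cv2.resize(s["color"][160:230,370:460],None,fx=8,fy=8,interpolation=cv2.INTER_CUBIC))
```

```text
(no output)
```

View pics/crop7.png

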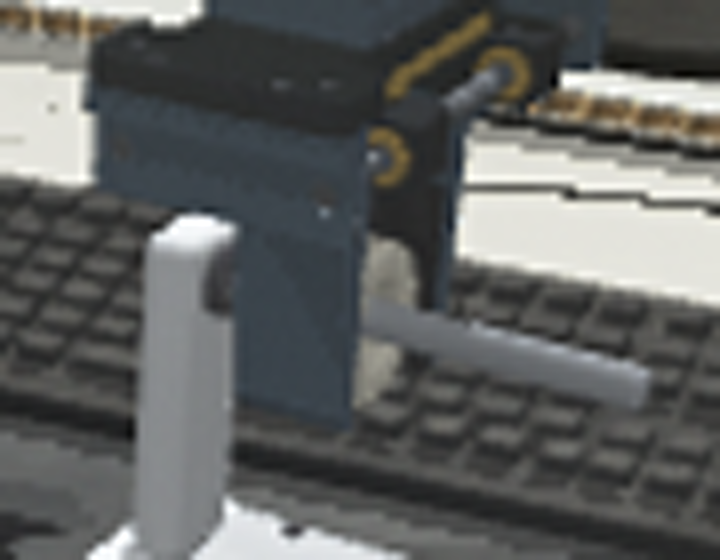

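The wheel sits between the fingers, with its end face visible at (385,320), and it is still on the bar. The opening reads 46 mm where I expected 50, so I'll lift slightly, start the slide and watch the width.

Request:
{"op": "step_arm", "data": {
  "linear": [
    [0, 0, -0.005],
    [0, 0, -0.01],
    [0, 0, -0.015],
    [-0.01, 0, -0.015],
    [-0.025, 0, -0.015],
    [-0.045, 0, -0.015],
    [-0.065, 0, -0.015],
    [-0.065, 0, -0.015]
  ],
  "turn": [0, 0, 0, 0, 0, 0, 0, 0]
}}

```text
time_s: 18.12
ee_pos: [531.4, -217.8, 91.7]
ee_rot: [180.0, 0.0, 81.5]
force: [-0.3, -0.3, -0.8]
gripper_width: 46.0
gripper_force: 15.0
```

Request:
{"op": "step_arm", "data": {
  "linear": [
    [0, 0, 0],
    [0, 0, 0]
  ],
  "turn": [0, 0]
}}

```text
time_s: 18.38
ee_pos: [531.5, -217.1, 91.7]
ee_rot: [-180.0, 0.0, 81.6]
force: [0.2, -0.2, 0.1]
gripper_width: 46.2
gripper_force: 15.0
```

Run:
```python
from h import *
s=cams.grab_frame("scene")["color"]
b=s[160:230,370:460].astype(int)
m=((b[...,2]-b[...,0]>15)&(b[...,2]>120)).astype(np.uint8)
n,l,st,c=cv2.connectedComponentsWithStats(m)
for i in range(1,n):
    if st[i,4]>8: print(st[i],c[i])
```

```text
[13  2  8  4 13] [16.46153846  3.84615385]
[75 12  6  4 12] [77.83333333 13.83333333]
[81 13  9  4 13] [84.84615385 14.84615385]
```

Width is steady at 46 mm with almost no drag force, so the hold is stable. I'll continue off the bar.

Request:
{"op": "step_arm", "data": {
  "linear": [
    [-0.015, 0, 0],
    [-0.04, 0, 0],
    [-0.07, 0, 0],
    [-0.1, 0, 0],
    [-0.135, 0, 0],
    [-0.17, 0, 0],
    [-0.205, 0, 0],
    [-0.24, 0, 0],
    [-0.275, 0, 0],
    [-0.305, 0, 0],
    [-0.325, 0, 0],
    [-0.333, 0, 0],
    [-0.333, 0, 0]
  ],
  "turn": [0, 0, 0, 0, 0, 0, 0, 0, 0, 0, 0, 0, 0]
}}

```text
time_s: 20.05
ee_pos: [516.8, -316.0, 91.7]
ee_rot: [-180.0, -0.0, 81.6]
force: [-0.1, -0.0, -0.5]
gripper_width: 46.0
gripper_force: 15.0
```

Run:
```python
from h import *
s=cams.grab_frame("scene")
cv2.imwrite("pics/crop8.png",cv2.resize(s["color"][150:250,370:520],None,fx=5,fy=5,interpolation=cv2.INTER_CUBIC)); print(env.state()["force"])
```

```text
[ 1.00015013 -0.33311098 -0.02203958]
```

View pics/crop8.png

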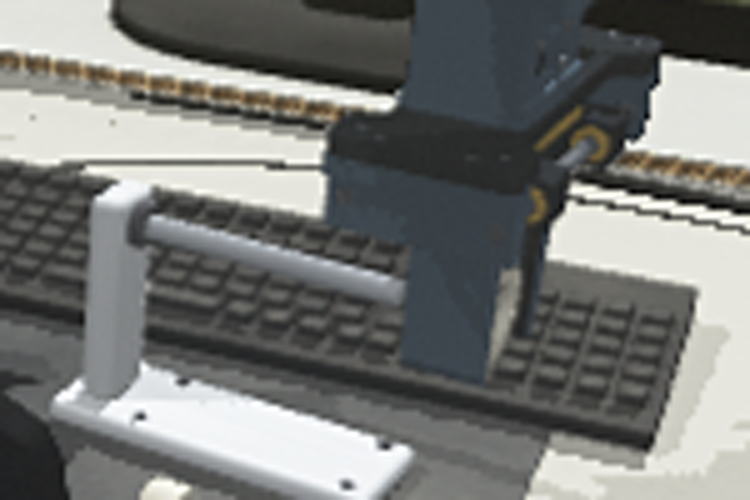

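The bar is empty to its tip at (400,290), and the wheel is held between the fingers at (508,310). I'll lift it and carry it to the free half of the tray.

Request:
{"op": "step_arm", "data": {
  "linear": [
    [-0.01, 0, -0.05],
    [-0.01, 0, -0.15],
    [0, 0, -0.27],
    [0, 0, -0.37],
    [0, 0, -0.43],
    [0.03, -0.005, -0.433],
    [0.1, -0.016, -0.433],
    [0.2, -0.032, -0.433],
    [0.32, -0.051, -0.433],
    [0.45, -0.072, -0.433],
    [0.58, -0.093, -0.433],
    [0.71, -0.114, -0.433],
    [0.83, -0.133, -0.433],
    [0.95, -0.152, -0.433]
  ],
  "turn": [0, 0, 0, 0, 0, 0, 0, 0, 0, 0, 0, 0, 0, 0]
}}

```text
time_s: 21.85
ee_pos: [512.0, -24.9, 220.6]
ee_rot: [-179.9, -0.0, 81.6]
force: [0.9, 0.1, -0.4]
gripper_width: 46.2
gripper_force: 15.0
```

Request:
{"op": "step_arm", "data": {
  "linear": [
    [0.12, -0.019, 0],
    [0.24, -0.038, 0],
    [0.36, -0.058, 0],
    [0.48, -0.077, 0],
    [0.6, -0.096, 0],
    [0.72, -0.115, 0],
    [0.82, -0.131, 0],
    [0.89, -0.143, 0],
    [0.93, -0.149, 0],
    [0.94, -0.151, 0],
    [0.94, -0.151, 0],
    [0.94, -0.151, 0]
  ],
  "turn": [0, 0, 0, 0, 0, 0, -0.02, -0.045, -0.068, -0.068, -0.068, -0.068]
}}

```text
time_s: 23.35
ee_pos: [509.7, 257.7, 221.5]
ee_rot: [-180.0, 0.0, 106.0]
force: [0.1, -0.4, -0.3]
gripper_width: 46.5
gripper_force: 15.0
```

Request:
{"op": "step_arm", "data": {
  "linear": [
    [0, 0, 0.05],
    [0, 0, 0.15],
    [0, 0, 0.27],
    [0, 0, 0.39],
    [0, 0, 0.5],
    [0, 0, 0.58],
    [0, 0, 0.63],
    [0, 0, 0.647],
    [0, 0, 0.647],
    [0, 0, 0.647]
  ],
  "turn": [0, 0, 0, 0, 0, 0, 0, 0, 0, 0]
}}

```text
time_s: 24.6
ee_pos: [510.7, 258.4, 28.4]
ee_rot: [179.9, -0.0, 106.0]
force: [-0.1, 0.5, -1.7]
gripper_width: 46.1
gripper_force: 15.0
```

Request:
{"op": "step_arm", "data": {
  "linear": [
    [0, 0, 0],
    [0, 0, 0],
    [0, 0, 0],
    [0, 0, 0],
    [0, 0, 0],
    [0, 0, 0]
  ],
  "turn": [0, 0, 0, 0, 0, 0],
  "fingers": -0.4
}}

```text
time_s: 25.35
ee_pos: [510.1, 258.1, 27.5]
ee_rot: [-180.0, 0.0, 106.0]
force: [-0.1, 0.5, 0.5]
gripper_width: 63.9
gripper_force: 0.0
```

Request:
{"op": "step_arm", "data": {
  "linear": [
    [0, 0, -0.03],
    [0, 0, -0.1],
    [0, 0, -0.22],
    [0, 0, -0.36],
    [0, 0, -0.5],
    [-0.2, 0, -0.6],
    [-0.4, 0, -0.6],
    [-0.6, 0, -0.6],
    [-0.8, 0, -0.6],
    [-0.9, 0, -0.6],
    [-0.9, 0, -0.6],
    [-0.9, 0, -0.6]
  ],
  "turn": [0, 0, 0, 0, 0, 0, 0, 0, 0, 0, 0, 0]
}}

```text
time_s: 26.85
ee_pos: [584.4, -0.7, 207.8]
ee_rot: [180.0, -0.0, 106.1]
force: [0.3, 0.3, -1.0]
gripper_width: 64.2
gripper_force: 0.0
```

Run:
```python
from h import *
t=cams.grab_frame("top"); im=t["color"][150:228,190:268].astype(int)
cen=np.array([503,287]); ex=np.array([.961,.276]); ey=np.array([-.276,.961])
for nm,m,z in (("dark",im.max(2)<85,34),("cream",(im[...,2]-im[...,0]>12)&(im[...,2]>90),40)):
    n,l,st,c=cv2.connectedComponentsWithStats(m.astype(np.uint8))
    for i in range(1,n):
        if st[i,4]>15:
            P=onz(t,c[i]+[190,150],z)[:2]; print(nm,st[i],P,"tray",(P-cen)@ex,(P-cen)@ey)
```

```text
dark [ 63   0  14  24 173] [589.93577966 198.07622326] tray 59.002321870649624 -109.45002463286382
dark [25 43  7  4 16] [480.0528948  312.40283294] tray -15.040986211087166 30.745523487609606
dark [ 17  59  54  19 416] [408.49182391 257.83923915] tray -98.87072721405076 -1.9392345790639394
cream [  0   3  12  29 146] [572.79751438 388.64201237] tray 95.1286067337574 78.41385991461749
cream [ 42  27  11  15 105] [513.08195302 259.22679854] tray 2.0233532522190187 -29.472665637898867
cream [  0  32  10  46 363] [444.4529594  381.07163799] tray -30.299933929218184 106.56182731201625
```

The wheel sits where I released it, at tray (2,-29), and the collar is at about (-15,31). I'll hold briefly, confirm nothing rolls, then hand in.

Request:
{"op": "step_arm", "data": {
  "linear": [
    [0, 0, 0],
    [0, 0, 0],
    [0, 0, 0],
    [0, 0, 0],
    [0, 0, 0],
    [0, 0, 0],
    [0, 0, 0],
    [0, 0, 0]
  ],
  "turn": [0, 0, 0, 0, 0, 0, 0, 0]
}}

```text
time_s: 27.9
ee_pos: [584.7, -1.4, 207.5]
ee_rot: [-180.0, 0.0, 106.0]
force: [0.9, 0.2, 0.0]
gripper_width: 63.6
gripper_force: 0.0
```

Run:
```python
from h import *
im=cams.grab_frame("top")["color"][170:205,225:250].astype(int)
m=(im[...,2]-im[...,0]>12)&(im[...,2]>90)
y,x=np.nonzero(m); c=[x.mean()+35,y.mean()+20]; print(m.sum(),c)
if abs(c[0]-47)<3 and m.sum()>70: print(env.job_done())
```

```text
109 [np.float64(46.68807339449541), np.float64(33.862385321100916)]
the job is handed in; nothing more can be done
None
```

The stop collar and then the felt wheel were taken off the bar and released in the tray, and the final camera check showed both inside it and the wheel not rolling; I handed the job in at about 28 s, and no verdict was returned.

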